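# Make up two supper kits

## Robot

A 7-joint arm with a two-finger parallel gripper is mounted at the origin on a cart in front of the work surface, level with it; the furniture and walls round the work are solid. World frame = base frame: x ahead of the robot, y to its left, z up, the work surface at z = 0. Lengths are in m, angles in degrees, forces in N, time in s.
With the tool pointing down it reaches from about 0.425 to 0.95 m from the base axis. Payload 4.7 kg.
Tool frame: the origin (TCP) lies at the very end of the fingers, on their centre line; the grasp point (between the pads) lies 19 mm behind it; z points along the fingers, y is the line along which they close (so a half turn about z gives the same grasp; the last joint's range is limited). The gripper opens to 87 mm and grips with 3 to 60 N. Pads are 19 mm wide; open, the fingers measure 117 mm over their backs; the gripper's body (75 mm by 190 mm) begins 51 mm behind the grasp point.
Start: joints at [-71.156, 26.849, -2.785, 87.806, 1.381, 65.374, -4.715], TCP at [0.236, 0.632, 0.223] pointing down, gripper open.
Joint ranges: [-148.3, 148.3], [-19.14, 114.17], [-79.39, 73.82], [5.75, 140.21], [-59.74, 239.74], [12.07, 113.84], [-152.46, 152.46]. Speed limits (degrees/s): [147.25, 147.25, 180, 180, 180, 180, 180].

## Interface

Orientations are given as [roll, pitch, yaw] about the fixed x, y, z axes, in that order (R = Rz(yaw) Ry(pitch) Rx(roll)).
In Python, from plant import arm, cams gives the robot as it stands. The module is installed in compiled form; this text tells all that it offers.
- The arm moves only by the shell command python3 -m inch 'ROWS' [OPENING] [FORCE]. ROWS is JSON, a list of rows, each an object with "offset": the shift along the tool's x, y, z in units of 40 mm (1.0 is 40 mm), a list of three; "roll": the turn about the tool's z in degrees. A call has 1 to 5 rows; each row shifts and turns the commanded pose from where the row before left it, along the tool's axes as they then stand; what a row does not reach is not made up. A row lasts 1/10 s, in which the tool goes at most 50 mm and 8.59 degrees, less where a joint would pass 70% of its speed; a pose out of reach is approached as far as the arm can. A call is refused whole if a number of a shift passes 1 or a number of a turn 8.59, either way. A call with a gripper value outside its range is refused whole. OPENING is the finger opening in mm, from 0 to 87, set as the call begins (- or left out, the last holds). The fingers move at their own pace and stop on an object; FORCE is the grip in N (left out, the last holds). Time passes only in rows, so rows that do not move let the fingers close. It gives the time, the measured TCP pose, the force, the opening and the grip force at its end, in the units of the state.
- arm.observe(): the state, without advancing time (a new reading comes with each control period).
- cams.capture(name): name is "side" or "top"; returns (picture, depth): 400x640x3 uint8, red, green, blue; 400x640 float32, m along the optical axis (not along the pixel's ray), 0 where there is no reading.
- cams.camera_model(name): a dict with "vertical_fov" (degrees; the focal length in pixels is half the picture's height over the tangent of half this angle, whatever the lens; pixels are square), "cx", "cy" (the principal point, pixels), "position" and "attitude" of the camera in the world. Camera axes: x right, y down, z forward; pixel columns grow to the right and rows downward; lengths in m; the calibration is good to about 2 mm. A picture is of the moment at which its call begins. camera_model takes no time and is no camera call.
- arm.finish_job(): hands the job in; it is judged then, once.
The state is a dict: "t": time; "qpos": joint angles; "qd": joint speeds; "joint_efforts": joint torques, N m; "eef_pos": TCP position; "eef_rot": TCP orientation; "force": force on the tool from outside, world axes, zero at the start; "ft_torque": the same for the moment, N m; "width": opening from 0.0 (shut) to 1.0 (fully open); "gripper_force": force on a finger pad.
Only numpy, scipy, OpenCV 4.12 (cv2) and the standard library are available. Lean on these libraries where they do the work, as an engineer would, in place of code of your own. Each camera call takes 0.05 s, during which the arm holds its last target. There are 200 camera calls.

## Task

Make up the two supper kits from the row of stock along the front of the worktop: the fish kit on the blue tray gets the lemon and the salt shaker, the roast kit on the terracotta-brown tray gets the garlic bulb and the spice jar with the red lid. Set the lemon and the garlic in the big wells and the shaker and the jar upright in the small wells, garlic root down and lemon on the side it lies on now; leave the spice jar with the gold lid and the mug where they stand.

Things in the scene. Friction and masses are not known exactly. Their poses are not given: they have to be found in the camera images.
- lemon: yellow lemon lying on its side, 71 mm long (its x axis, which points within 0.6 rad of the world x axis at the start), 53 mm wide, 51 mm high, 85 g. Origin under its middle, at the level of its underside; z up. It can roll if pushed.
- garlic: pale pink garlic bulb standing root down, 60 mm across, 59 mm high to its pointed tip, widest about 25 mm up. Origin at the centre of its underside, z up.
- shaker: salt shaker in the front row of stock, clear glass with a grey domed metal top, round, 44 mm across, 90 mm high; glass up to 66 mm, the dome above it 34 mm across. Origin at the centre of its underside, z up.
- jar_red: squarish-round spice jar with a red lid, in the front row of stock, 47 mm across, 97 mm high (lid 45 mm across, from 76 mm up). Origin at the centre of its underside, z up.
- jar_gold: slimmer spice jar with a gold-yellow lid, in the front row of stock, 42 mm across, 96 mm high. Not wanted in either kit. Origin at the centre of its underside, z up.
- tray_blue: blue tray, 100 x 200 x 14 mm with two round flat-bottomed wells lined with tan cork, both 8 mm deep (well floor 6 mm above the worktop). It stays fixed where it stands. Origin at the centre of its underside, z up, y along its length: the big well (84 mm across) is centred at y = -46 mm, x = 0, the small well (60 mm across) at y = +52 mm, x = 0.
- tray_red: terracotta (red-brown) tray, 100 x 200 x 14 mm with two round flat-bottomed wells lined with tan cork, both 8 mm deep (well floor 6 mm above the worktop). It stays fixed where it stands. Origin at the centre of its underside, z up, y along its length: the big well (84 mm across) is centred at y = -46 mm, x = 0, the small well (60 mm across) at y = +52 mm, x = 0.
- mug: white mug, green inside, 80 mm across, 91 mm high, with a handle; it stands behind the trays. Origin at its underside, z up. Not wanted in either kit.
Mind the look-alikes: they are no part of the job. Leave any green look-alike of the garlic alone.

How it is judged:
By the outcome, as a careful person would: the job done as asked, in the order asked, and still so for the second after the job is handed in, with the robot touching nothing.
It also fails if it takes over 128 s, if anything falls off the work surface, if the arm or the gripper's body presses on something with over 40 N, if the wrist force passes 120 N, or if a joint passes its speed limit or range.

## Working session

There is one attempt and no reset: what is moved stays moved. The work goes in short steps, Python scripts to look and compute and a shell command to move; the robot and the scene stay as the last step left them, time stands still between calls to the robot, and variables do not carry over. Pictures are saved under pics/ and viewed, at most 14 in all, crops included, and the job is handed in when it is done.

```bash
mkdir -p pics; cat > h.py <<'E'
import numpy as np, cv2
from scipy.spatial.transform import Rotation as R
from plant import arm, cams
def model(n):
    m=cams.camera_model(n); f=200/np.tan(np.radians(m['vertical_fov'])/2)
    return f,m['cx'],m['cy'],np.array(m['position']),R.from_euler('xyz',m['attitude'],degrees=True).as_matrix()
def ray(n,u,v):
    f,cx,cy,p,A=model(n); return p,A@np.array([(u-cx)/f,(v-cy)/f,1])
def onplane(n,u,v,z):
    p,d=ray(n,u,v); return p+d*(z-p[2])/d[2]
def cloud(n,D):
    f,cx,cy,p,A=model(n); v,u=np.mgrid[:400,:640]
    P=np.stack([(u-cx)/f*D,(v-cy)/f*D,D],-1)@A.T+p; P[D==0]=np.nan; return P
E
python3 - <<'E'
from h import *
for n in('side','top'):
    print(n,cams.camera_model(n)); p,d=cams.capture(n); cv2.imwrite(f'pics/{n}0.png',p[:,:,::-1]); np.savez(f'{n}0.npz',p=p,d=d); print((d>0).mean())
s=arm.observe();print(s)
E
```

```text
side {'vertical_fov': 45.02056430750814, 'cx': 313.01149229415626, 'cy': 205.58742906187533, 'position': array([-0.5284008 ,  0.26960459,  1.11712179]), 'attitude': array([-1.33735211e+02,  6.93082704e-02, -1.01151652e+02])}
0.99607421875
top {'vertical_fov': 55.215793138895265, 'cx': 321.8212403658115, 'cy': 200.43861504087553, 'position': array([0.32887517, 0.03472411, 0.99794111]), 'attitude': array([-166.56771577,   -0.37898247,  -88.75679987])}
0.99602734375
{'t': 0.1, 'qpos': array([-71.15470593,  26.89284086,  -2.78398523,  87.86773346,
         1.38110156,  65.37515892,  -4.71401009]), 'qd': array([ 0.12451772, -0.04690885, -0.09269752, -0.17526831,  0.01357584,
       -0.03876262, -0.11553406]), 'joint_efforts': array([ 7.40165433e-04, -5.09170210e+01, -8.10901285e-02, -2.36828756e+01,
       -6.14494155e-02,  3.44063854e-02,  5.39586176e-05]), 'eef_pos': array([0.2362031 , 0.63173896, 0.22159621]), 'eef_rot': array([-1.79897905e+02,  3.98600781e-03,  1.59501811e+02]), 'force': array([ 0.20320147, -0.99940679,  0.05837171]), 'ft_torque': array([-0.00089631,  0.00484549,  0.01499786]), 'gripper_force': 0.0, 'width': 1.0008291866603938}
```

View pics/side0.png

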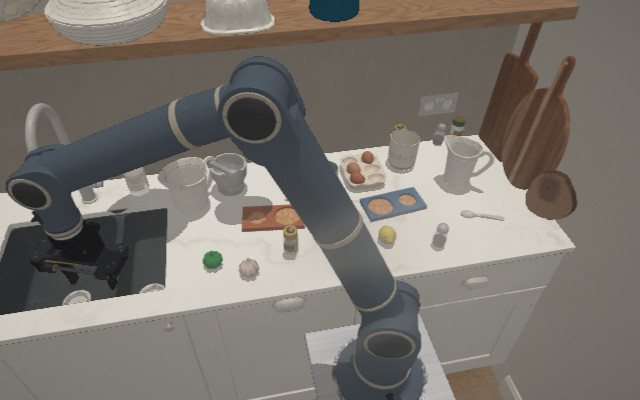

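View pics/top0.png

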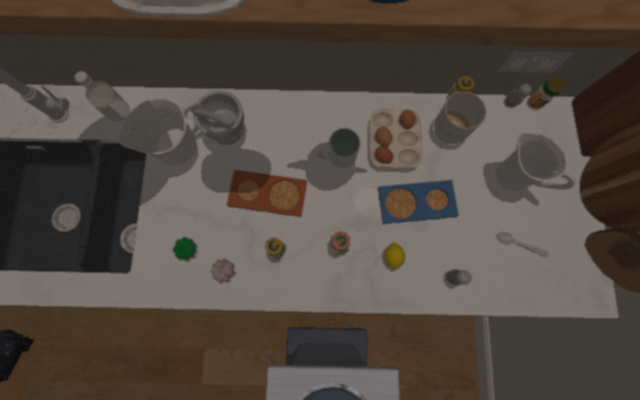

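The top view has these possible confusions:

| Wanted item | Pixel | Could be taken for |
|---|---|---|
| Garlic | pink bulb (223,270) | green bulb (185,248) |
| Shaker | front row (458,277) | back-row shaker (517,95) |
| Red-lid jar | (340,242) | gold-lid jar (275,246), back-row jars (463,85) and (545,90) |
| Lemon | (395,256) | nothing similar |

The blue tray is at (418,201) with its big well on the left. The red tray is at (267,193) with its big well on the right. The mug is at (344,143). I choose the pink bulb, front shaker, front red-lid jar and the lemon.

```bash
python3 - <<'E'
from h import *
np.set_printoptions(precision=4,suppress=True)
z=np.load('top0.npz');p,d=z['p'],z['d'];P=cloud('top',d)
print('table z',np.nanmedian(P[225:235,300:320,2]),np.nanmedian(P[290:300,200:400,2]))
zs=np.load('side0.npz');S=cloud('side',zs['d'])
print('side table',np.nanmedian(S[245:255,330:335,2]),np.nanmedian(S[215:225,440:460,2]))
for n,u,v in [('garlic',223,270),('green',185,248),('gold',275,246),('red',340,242),('lemon',395,256),('shaker',458,277),('mug',344,143)]:
    r=24; sl=(slice(v-r,v+r),slice(u-r,u+r)); Q=P[sl].reshape(-1,3); Q=Q[Q[:,2]>0.012]
    top=Q[Q[:,2]>Q[:,2].max()-.012]
    print(n,'zmax',Q[:,2].max(),'top ctr',(top.min(0)+top.max(0))/2,'ext',np.ptp(top,axis=0),'all',Q.min(0),Q.max(0))
    # side view points near
    c=top.mean(0); m=(np.hypot(S[...,0]-c[0],S[...,1]-c[1])<.045)&(S[...,2]>.012); q=S[m]
    if len(q)>20:
        t=q[q[:,2]>q[:,2].max()-.012]; print('   side n',len(q),'zmax',q[:,2].max(),(t.min(0)+t.max(0))/2,np.ptp(t,axis=0), q.min(0),q.max(0))
# trays & wells
hsv=cv2.cvtColor(p,cv2.COLOR_RGB2HSV)
for n,lo,hi,box in [('blue',(100,100,30),(125,255,255),(360,470,170,230)),('red',(0,120,40),(9,255,255),(215,320,165,222))]:
    m=cv2.inRange(hsv,lo,hi); k=np.zeros_like(m);k[box[2]:box[3],box[0]:box[1]]=255;m&=k
    cs,_=cv2.findContours(m,cv2.RETR_EXTERNAL,cv2.CHAIN_APPROX_NONE); c=max(cs,key=cv2.contourArea)
    w=np.array([onplane('top',*x[0],.014)[:2] for x in c],np.float32); print(n,cv2.minAreaRect(w))
    q=P[m>0];print('  tray z',np.nanmedian(q[:,2]))
    hm=cv2.inRange(hsv,(9,40,60),(25,190,255))&k
    cs,_=cv2.findContours(hm,cv2.RETR_EXTERNAL,cv2.CHAIN_APPROX_NONE)
    for c in cs:
        if cv2.contourArea(c)>150:
            w=np.array([onplane('top',*x[0],.010)[:2] for x in c],np.float32); print('  well',cv2.minEnclosingCircle(w)); (u,v),_=cv2.minEnclosingCircle(c);print('   floor z',P[int(v),int(u),2],u,v)
a=cv2.resize(p[60:300,170:490],None,fx=2.5,fy=2.5,interpolation=cv2.INTER_CUBIC)
a=np.clip(a*1.5,0,255).astype(np.uint8);cv2.imwrite('pics/crop1.png',a[:,:,::-1])
E
```

```text
table z 0.0003488192454997874 3.370767201632541e-05
side table 0.46411249895843226 -0.0007442526211403067
garlic zmax 0.0610076378274641 top ctr [0.3751 0.2775 0.055 ] ext [0.0186 0.0088 0.012 ] all [0.3493 0.2509 0.0192] [0.4067 0.3075 0.061 ]
   side n 287 zmax 0.05925127522471785 [0.3727 0.2807 0.0533] [0.024  0.0207 0.0119] [0.346  0.2529 0.0121] [0.3957 0.3105 0.0593]
green zmax 0.06040659970152518 top ctr [0.4279 0.3812 0.0545] ext [0.0223 0.0147 0.0119] all [0.3996 0.3514 0.0187] [0.4572 0.4059 0.0604]
   side n 279 zmax 0.056861990645839855 [0.4266 0.3849 0.0509] [0.0217 0.0291 0.0119] [0.3953 0.3552 0.0127] [0.4508 0.4108 0.0569]
gold zmax 0.10033183142833768 top ctr [0.4326 0.1464 0.0946] ext [0.0402 0.0418 0.0115] all [0.4083 0.1238 0.0132] [0.4526 0.1695 0.1003]
   side n 404 zmax 0.10178022908191431 [0.4311 0.1487 0.096 ] [0.0436 0.0404 0.0115] [0.4051 0.1262 0.0121] [0.4529 0.1717 0.1018]
red zmax 0.10256247025470666 top ctr [ 0.4483 -0.0116  0.0966] ext [0.0446 0.0428 0.012 ] all [ 0.4224 -0.0361  0.0132] [0.4707 0.0132 0.1026]
lemon zmax 0.055283561787368596 top ctr [
[... 766 characters left out ...]
[ 0.653  -0.0578  0.0541] [0.7336 0.0302 0.6512]
blue ((0.5679654479026794, -0.2199619710445404), (0.0949748158454895, 0.19428206980228424), 6.802712917327881)
  tray z 0.014559082976040971
  well ((0.5756224393844604, -0.27273327112197876), 0.02854057401418686)
   floor z 0.00736467325266732 437.0 199.0
  well ((0.5638265013694763, -0.17547458410263062), 0.04081784188747406)
   floor z 0.005308875749084452 400.5735168457031 202.78675842285156
red ((0.5882542729377747, 0.22567448019981384), (0.10424614697694778, 0.0967048779129982), 82.9018783569336)
  tray z 0.014030060162937175
  well ((0.585736870765686, 0.18068256974220276), 0.11275163292884827)
   floor z 0.01399231760526043 266.5 192.0
```

View pics/crop1.png

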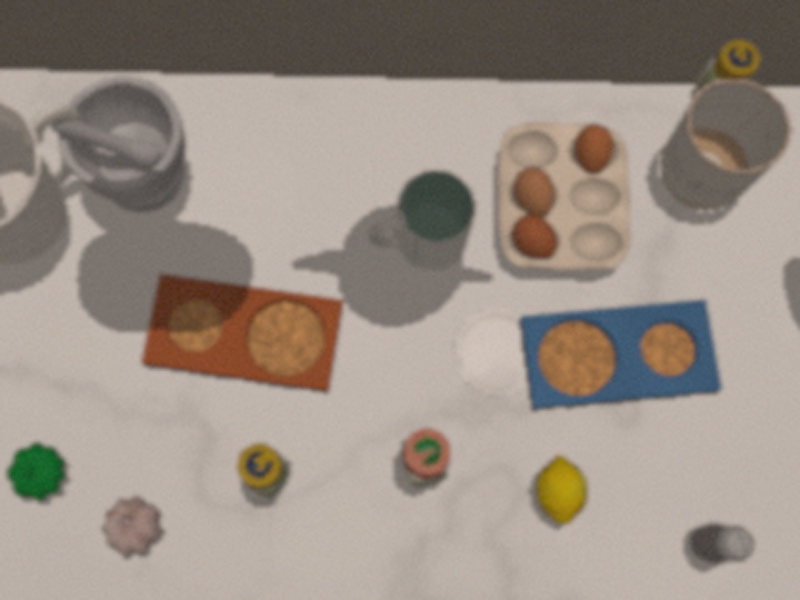

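The crop confirms the choices. The red lid with a green mark is at crop (427,452), the lemon at (562,490) with its long axis roughly vertical, the pink bulb at (133,527) and the metal-topped shaker at (735,543). The shadowed red tray's wells are at (195,325) and (286,339).

```bash
python3 - <<'E'
from h import *
np.set_printoptions(precision=4,suppress=True)
z=np.load('top0.npz');p,d=z['p'],z['d'];P=cloud('top',d)
zs=np.load('side0.npz');sp=zs['p'];S=cloud('side',zs['d'])
hsv=cv2.cvtColor(p,cv2.COLOR_RGB2HSV); hs=cv2.cvtColor(sp,cv2.COLOR_RGB2HSV)
# tray red via saturation whole (tray+cork)
for n,b in [('red',(218,318,165,222)),('blue',(370,466,172,230))]:
    m=np.zeros((400,640),np.uint8);s=(slice(b[2],b[3]),slice(b[0],b[1]));m[s]=((hsv[...,1]>95)[s])*255
    m=cv2.morphologyEx(m,cv2.MORPH_CLOSE,np.ones((15,15)))
    c=max(cv2.findContours(m,0,1)[0],key=cv2.contourArea)
    w=np.array([onplane('top',*x[0],.014)[:2] for x in c],np.float32);(c0,sz,an)=cv2.minAreaRect(w);print(n,c0,sz,an)
for n,t,zz in [('red small',(248,190),.006),('red big',(284.4,195.6),.006),('blue big',(400.8,203.2),.006),('blue small',(437,199.6),.006)]:
    print(n,onplane('top',*t,zz))
def centre(h,lo,hi,box):
    m=cv2.inRange(h,lo,hi);k=np.zeros_like(m);k[box[2]:box[3],box[0]:box[1]]=255;m&=k
    c=max(cv2.findContours(m,0,1)[0],key=cv2.contourArea);M=cv2.moments(c);return M['m10']/M['m00'],M['m01']/M['m00'],m
def tri(a,b):
    p1,d1=ray('top',*a);p2,d2=ray('side',*b);t=np.linalg.lstsq(np.stack([d1,-d2],1),p2-p1,rcond=None)[0]
    A,B=p1+t[0]*d1,p2+t[1]*d2;return (A+B)/2,np.linalg.norm(A-B)
ut,vt,m=centre(hsv,(20,120,60),(35,255,255),(370,420,235,280));us,vs,_=centre(hs,(20,100,60),(35,255,255),(370,405,215,250))
print('lemon tri',tri((ut,vt),(us,vs)),(ut,vt),(us,vs))
q=np.array([onplane('top',x,y,.025)[:2] for y,x in np.argwhere(m>0)]);e,V=np.linalg.eigh(np.cov(q.T));print('lemon ctr',q.mean(0),'yaw',np.degrees(np.arctan2(V[1,1],V[0,1])),4*np.sqrt(e))
print('blue wells tri',tri((400.8,203.2),(380.5,207)),tri((437,199.6),(407,200.5)))
for nm,b in [('bigpot',(115,195,95,190)),('mortar',(195,245,90,145)),('mug',(325,362,125,165)),('eggs',(365,425,105,170)),('faucet',(20,70,80,125)),('jug',(430,485,90,145))]:
    q=P[b[2]:b[3],b[0]:b[1]].reshape(-1,3);q=q[q[:,2]>.02];print(nm,np.nanpercentile(q,[1,99],axis=0).round(3).tolist())
E
```

```text
red (0.5825701951980591, 0.18063697218894958) (0.1982392966747284, 0.09958247095346451) 82.64636993408203
blue (0.5679078102111816, -0.21999786794185638) (0.09518985450267792, 0.19516652822494507) 6.707740783691406
red small [0.59   0.2318 0.006 ]
red big [0.5768 0.1336 0.006 ]
blue big [ 0.5632 -0.1774  0.006 ]
blue small [ 0.5753 -0.2745  0.006 ]
lemon tri (array([ 0.421 , -0.15  ,  0.0356]), np.float64(0.0011911508076155276)) (394.04985337243403, 255.67448680351907) (387.64212678936605, 232.09202453987731)
lemon ctr [ 0.4219 -0.1526] yaw 178.24847226767014 [0.0481 0.0632]
blue wells tri (array([ 0.5646, -0.176 ,  0.0021]), np.float64(0.004511433434594338)) (array([ 0.5763, -0.2727,  0.0036]), np.float64(0.005082222867694418))
bigpot [[0.644, 0.359, 0.022], [0.821, 0.593, 0.152]]
mortar [[0.704, 0.243, 0.023], [0.822, 0.358, 0.128]]
mug [[0.659, -0.057, 0.021], [0.737, 0.027, 0.092]]
eggs [[0.657, -0.23, 0.021], [0.822, -0.091, 0.056]]
faucet [[0.779, 0.719, 0.021], [0.892, 0.863, 0.156]]
jug [[0.734, -0.38, 0.021], [0.891, -0.271, 0.115]]
```

```bash
python3 -m inch '[{"offset":[0,0,0],"roll":-6.2},{"offset":[0,0,0],"roll":-6.2},{"offset":[0,0,0],"roll":-6.2}]' 87 15
python3 -m inch '[{"offset":[-0.56,-0.83,0],"roll":0},{"offset":[-0.56,-0.83,0],"roll":0},{"offset":[-0.56,-0.83,0],"roll":0},{"offset":[-0.56,-0.83,0],"roll":0},{"offset":[-0.56,-0.83,0],"roll":0}]'
python3 -m inch '[{"offset":[-0.56,-0.83,0],"roll":0},{"offset":[-0.56,-0.83,0],"roll":0},{"offset":[-0.56,-0.83,0],"roll":0},{"offset":[-0.56,-0.83,0],"roll":0},{"offset":[-0.56,-0.83,0],"roll":0}]'
```

```text
t: 0.4
eef_pos: [0.2362, 0.6319, 0.2219]
eef_rot: [-179.9, -0.0, 178.4]
force: [-0.0, 0.3, -0.5]
width: 0.997
gripper_force: 0.0
t: 0.9
eef_pos: [0.3434, 0.4609, 0.2221]
eef_rot: [-180.0, -0.0, 178.1]
force: [0.7, 0.2, 0.4]
width: 0.998
gripper_force: 0.0
t: 1.4
eef_pos: [0.4497, 0.2913, 0.2223]
eef_rot: [-180.0, -0.0, 178.1]
force: [0.7, 1.3, -0.2]
width: 1.001
gripper_force: 0.0
```

```bash
python3 -m inch '[{"offset":[0.03,-0.92,0],"roll":0},{"offset":[0.03,-0.92,0],"roll":0},{"offset":[0.03,-0.92,0],"roll":0},{"offset":[0.03,-0.92,0],"roll":0},{"offset":[0.03,-0.92,0],"roll":0}]'
python3 -m inch '[{"offset":[0.03,-0.92,0],"roll":0},{"offset":[0.03,-0.92,0],"roll":0},{"offset":[0.03,-0.92,0],"roll":0},{"offset":[0.03,-0.92,0],"roll":0},{"offset":[0.03,-0.92,0],"roll":0}]'
python3 -m inch '[{"offset":[0.03,-0.92,0],"roll":0},{"offset":[0.03,-0.92,0],"roll":0},{"offset":[0,0,0],"roll":0}]'
python3 - <<'E'
from h import *
print(arm.observe()['qpos'].round(1))
p,d=cams.capture('side');np.savez('side1.npz',p=p,d=d);cv2.imwrite('pics/side1.png',p[:,:,::-1])
E
```

```text
t: 1.9
eef_pos: [0.4366, 0.1077, 0.2223]
eef_rot: [-180.0, -0.0, 178.1]
force: [-0.5, -0.4, 0.5]
width: 0.999
gripper_force: 0.0
t: 2.4
eef_pos: [0.4244, -0.0758, 0.2224]
eef_rot: [180.0, -0.0, 178.1]
force: [1.1, -0.2, -0.2]
width: 0.999
gripper_force: 0.0
t: 2.7
eef_pos: [0.4191, -0.1527, 0.2226]
eef_rot: [-179.9, 0.0, 177.6]
force: [0.2, -1.0, -0.3]
width: 1.001
gripper_force: 0.0
[ -6.1   4.8  22.1 118.4  -2.   57.1 104.7]
```

View pics/side1.png

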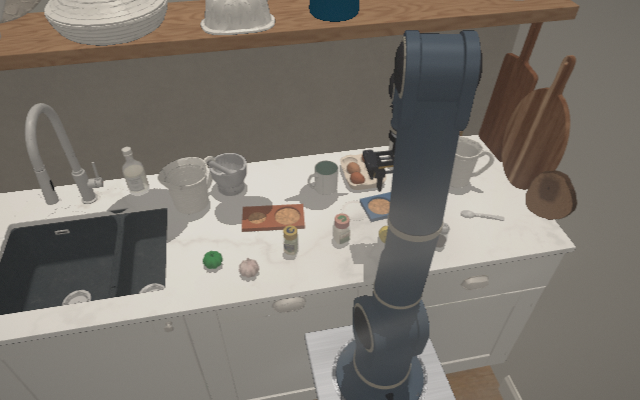

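The side view now shows the red-lid jar at (342,228), clear of its neighbours. The arm is above the lemon.

```bash
python3 -m inch '[{"offset":[-0.05,0.03,0.9],"roll":0},{"offset":[0,0,0.9],"roll":0},{"offset":[0,0,0.9],"roll":0},{"offset":[0,0,0.9],"roll":0},{"offset":[0,0,0.6],"roll":0}]'
python3 -m inch '[{"offset":[0,0,0.4],"roll":0},{"offset":[0,0,0.4],"roll":0},{"offset":[0,0,0.35],"roll":0},{"offset":[0,0,0],"roll":0}]'
python3 -m inch '[{"offset":[0,0,0],"roll":0},{"offset":[0,0,0],"roll":0},{"offset":[0,0,0],"roll":0},{"offset":[0,0,0],"roll":0},{"offset":[0,0,0],"roll":0}]' 45 15
python3 -m inch '[{"offset":[0,0,0],"roll":0},{"offset":[0,0,0],"roll":0},{"offset":[0,0,0],"roll":0},{"offset":[0,0,0],"roll":0},{"offset":[0,0,0],"roll":0}]'
python3 - <<'E'
from h import *
np.set_printoptions(precision=4,suppress=True)
z=np.load('side1.npz');p,d=z['p'],z['d'];S=cloud('side',d)
for n,c in [('jar',(.448,-.012)),('gold',(.432,.147)),('garlic',(.374,.279))]:
    q=S[(np.hypot(S[...,0]-c[0],S[...,1]-c[1])<.045)&(S[...,2]>.012)&(S[...,2]<.13)]; t=q[q[:,2]>q[:,2].max()-.012]
    print(n,q[:,2].max(),(t.min(0)+t.max(0))/2,np.ptp(t,axis=0),q.min(0),q.max(0))
h=cv2.cvtColor(p,cv2.COLOR_RGB2HSV)
m=np.zeros((400,640),np.uint8);m[203:232,238:308]=((h[...,1]>95)[203:232,238:308])*255
m=cv2.morphologyEx(m,cv2.MORPH_CLOSE,np.ones((11,11)));c=max(cv2.findContours(m,0,1)[0],key=cv2.contourArea)
print('redtray side',cv2.minAreaRect(np.array([onplane('side',*x[0],.014)[:2] for x in c],np.float32)))
E
```

```text
t: 3.25
eef_pos: [0.4211, -0.1447, 0.0522]
eef_rot: [179.9, -0.2, 178.2]
force: [-0.7, 0.0, 0.5]
width: 1.001
gripper_force: 0.0
t: 3.65
eef_pos: [0.4211, -0.1449, 0.007]
eef_rot: [179.9, -0.2, 178.2]
force: [0.4, -0.5, 0.2]
width: 1.0
gripper_force: 0.0
t: 4.15
eef_pos: [0.4226, -0.1469, 0.0089]
eef_rot: [-180.0, 0.1, 178.1]
force: [-0.3, -1.4, -0.3]
width: 0.632
gripper_force: 0.5
t: 4.65
eef_pos: [0.4226, -0.1471, 0.0089]
eef_rot: [-180.0, 0.1, 178.1]
force: [0.7, -0.6, 6.5]
width: 0.589
gripper_force: 15.0
jar 0.10157955444791278 [ 0.4469 -0.0095  0.0957] [0.0476 0.0442 0.0117] [ 0.4183 -0.0347  0.012 ] [0.4707 0.0158 0.1016]
gold 0.10125495780979876 [0.4318 0.1492 0.0953] [0.0476 0.0395 0.012 ] [0.4035 0.1255 0.012 ] [0.4556 0.1717 0.1013]
garlic 0.06122206240603956 [0.3762 0.2817 0.0558] [0.0152 0.0123 0.0109] [0.3462 0.2529 0.0125] [0.3952 0.3105 0.0612]
redtray side ((0.5698760747909546, 0.1868898868560791), (0.19615808129310608, 0.12247765064239502), 83.07453155517578)
```

```bash
python3 -m inch '[{"offset":[0,0,-0.5],"roll":0},{"offset":[0,0,-0.8],"roll":0},{"offset":[0,0,-0.8],"roll":0},{"offset":[0,0,0],"roll":0}]'
python3 -m inch '[{"offset":[-0.7,-0.12,0],"roll":0},{"offset":[-0.7,-0.12,0],"roll":0},{"offset":[-0.7,-0.12,0],"roll":0},{"offset":[-0.7,-0.12,0],"roll":0},{"offset":[-0.7,-0.12,0],"roll":0}]'
python3 -m inch '[{"offset":[0,0,0],"roll":0},{"offset":[0,0,0],"roll":0},{"offset":[0,0,0],"roll":0}]'
python3 - <<'E'
from h import *
np.set_printoptions(precision=4,suppress=True)
for n in('top','side'):
    p,d=cams.capture(n);h=cv2.cvtColor(p,cv2.COLOR_RGB2HSV);P=cloud(n,d)
    m=cv2.inRange(h,(22,130,60),(34,255,255))>0; q=P[m&(abs(P[...,0]-.563)<.06)&(abs(P[...,1]+.175)<.06)];print(n,len(q),q.min(0) if len(q) else 0,q.max(0) if len(q) else 0)
    if n=='top': cv2.imwrite('pics/top2.png',cv2.resize(p[100:300,300:500],None,fx=3,fy=3)[:,:,::-1])
E
```

```text
t: 5.05
eef_pos: [0.4246, -0.1471, 0.0954]
eef_rot: [-180.0, 0.4, 178.1]
force: [0.7, -0.2, -0.9]
width: 0.592
gripper_force: 15.0
t: 5.55
eef_pos: [0.5615, -0.1748, 0.0908]
eef_rot: [179.9, -0.2, 178.1]
force: [0.4, -0.4, -0.9]
width: 0.588
gripper_force: 15.0
t: 5.85
eef_pos: [0.5595, -0.1749, 0.0913]
eef_rot: [179.9, -0.2, 178.1]
force: [-0.3, 0.5, -0.7]
width: 0.583
gripper_force: 15.0
top 106 [ 0.5267 -0.1771  0.1096] [ 0.5866 -0.1526  0.1993]
side 0 0 0
```

View pics/top2.png

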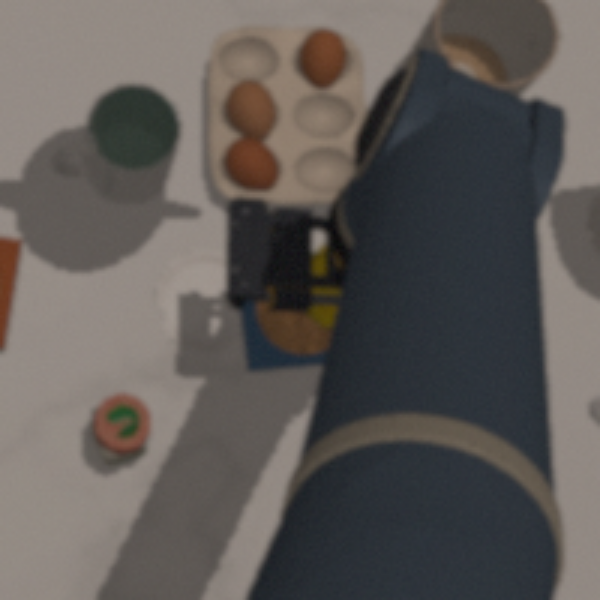

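The lemon is still held, at about (320,290) in the crop, over the big well and clear of the egg box.

```bash
python3 -m inch '[{"offset":[-0.08,0,0.6],"roll":0},{"offset":[0,0,0.6],"roll":0},{"offset":[0,0,0.35],"roll":0},{"offset":[0,0,0.25],"roll":0},{"offset":[0,0,0],"roll":0}]'
python3 -m inch '[{"offset":[0,0,0],"roll":0},{"offset":[0,0,0],"roll":0}]'
```

```text
t: 6.45
eef_pos: [0.5635, -0.1752, 0.0195]
eef_rot: [180.0, -0.1, 178.1]
force: [0.1, -0.3, -1.4]
width: 0.59
gripper_force: 15.0
t: 6.65
eef_pos: [0.5653, -0.1757, 0.0215]
eef_rot: [-180.0, 0.1, 178.1]
force: [-0.0, -0.6, -0.6]
width: 0.589
gripper_force: 15.0
```

```bash
python3 -m inch '[{"offset":[0.03,0,0.06],"roll":0},{"offset":[0,0,0],"roll":0}]'
python3 -m inch '[{"offset":[0,0,0.05],"roll":0},{"offset":[0,0,0],"roll":0}]'
```

```text
t: 6.85
eef_pos: [0.5633, -0.1754, 0.0184]
eef_rot: [180.0, 0.0, 178.1]
force: [-0.2, 0.3, -0.7]
width: 0.588
gripper_force: 15.0
t: 7.05
eef_pos: [0.5632, -0.1753, 0.016]
eef_rot: [180.0, -0.0, 178.1]
force: [0.5, -0.7, -1.3]
width: 0.586
gripper_force: 15.0
```

```bash
python3 -m inch '[{"offset":[0,0,0.04],"roll":0},{"offset":[0,0,0],"roll":0}]'
python3 -m inch '[{"offset":[0,0,0.04],"roll":0},{"offset":[0,0,0],"roll":0}]'
```

```text
t: 7.25
eef_pos: [0.5635, -0.1754, 0.0149]
eef_rot: [180.0, 0.0, 178.1]
force: [-1.2, 0.9, 3.5]
width: 0.585
gripper_force: 15.0
t: 7.45
eef_pos: [0.5636, -0.1753, 0.0146]
eef_rot: [179.9, 0.0, 178.1]
force: [-4.0, 1.1, 13.0]
width: 0.586
gripper_force: 15.1
```

```bash
python3 -m inch '[{"offset":[0,0,-0.04],"roll":0},{"offset":[0,0,0],"roll":0},{"offset":[0,0,0],"roll":0}]' 58
python3 -m inch '[{"offset":[0,0,-0.1],"roll":0},{"offset":[0,0,-0.1],"roll":0},{"offset":[0,0,-0.1],"roll":0},{"offset":[0,0,-0.2],"roll":0}]' 66
python3 -m inch '[{"offset":[0,0,-0.6],"roll":0},{"offset":[0,0,-0.9],"roll":0},{"offset":[0,0,-0.9],"roll":0},{"offset":[0,0,-0.9],"roll":0},{"offset":[0,0,-0.6],"roll":0}]' 87
```

```text
t: 7.75
eef_pos: [0.5634, -0.1754, 0.0143]
eef_rot: [-180.0, 0.0, 178.1]
force: [0.7, -0.7, 0.2]
width: 0.659
gripper_force: 0.0
t: 8.15
eef_pos: [0.563, -0.1753, 0.0346]
eef_rot: [180.0, -0.0, 178.1]
force: [1.3, 0.5, 0.1]
width: 0.758
gripper_force: 0.0
t: 8.65
eef_pos: [0.5642, -0.1759, 0.194]
eef_rot: [-180.0, 0.2, 178.1]
force: [-0.4, -0.5, 0.6]
width: 0.995
gripper_force: 0.0
```

```bash
python3 -m inch '[{"offset":[0.79,-0.55,0],"roll":0},{"offset":[0.79,-0.55,0],"roll":0},{"offset":[0.79,-0.55,0],"roll":0},{"offset":[0.79,-0.55,0],"roll":0},{"offset":[0.79,-0.55,0],"roll":0}]'
python3 -m inch '[{"offset":[0.79,-0.55,0],"roll":0},{"offset":[0,0,0],"roll":0},{"offset":[0,0,0],"roll":0}]'
python3 - <<'E'
from h import *
np.set_printoptions(precision=4,suppress=True)
print(arm.observe()['qpos'].round(1))
for n in('top','side'):
    p,d=cams.capture(n);h=cv2.cvtColor(p,cv2.COLOR_RGB2HSV);P=cloud(n,d)
    m=cv2.inRange(h,(22,130,60),(34,255,255))>0; q=P[m&(abs(P[...,0]-.563)<.06)&(abs(P[...,1]+.175)<.06)];print(n,len(q),*( (q.min(0),q.max(0)) if len(q) else []))
    cv2.imwrite(f'pics/{n}3.png',p[:,:,::-1]);np.savez(f'{n}3.npz',p=p,d=d)
a=cv2.imread('pics/top3.png')[80:320,340:600];b=cv2.imread('pics/side3.png')[110:350,310:570];cv2.imwrite('pics/v3.png',cv2.resize(np.hstack([a,b]),None,fx=1.5,fy=1.5))
E
```

```text
t: 9.15
eef_pos: [0.4004, -0.2808, 0.1912]
eef_rot: [-180.0, 0.1, 178.1]
force: [0.4, -1.0, -1.3]
width: 0.999
gripper_force: 0.0
t: 9.45
eef_pos: [0.3691, -0.3015, 0.1912]
eef_rot: [180.0, 0.1, 178.0]
force: [1.8, 0.4, -0.2]
width: 1.002
gripper_force: 0.0
[  9.7  10.5  28.  117.4  -6.2  53.4 129. ]
top 365 [ 0.5301 -0.2103  0.0058] [ 0.5947 -0.1504  0.061 ]
side 4 [ 0.548  -0.1791  0.0485] [ 0.5717 -0.1613  0.0559]
```

View pics/v3.png

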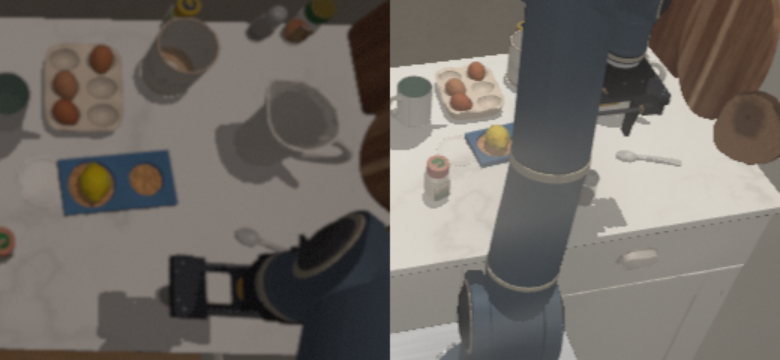

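The lemon sits in the blue tray's big well, at (96,184) in the left half. The gripper is over the shaker.

```bash
python3 -m inch '[{"offset":[-0.05,-0.05,0.8],"roll":0},{"offset":[0,0,0.6],"roll":0},{"offset":[0,0,0.6],"roll":0},{"offset":[0,0,0.6],"roll":0},{"offset":[0,0,0.5],"roll":0}]'
python3 -m inch '[{"offset":[0,0,0.5],"roll":0},{"offset":[0,0,0.45],"roll":0},{"offset":[0,0,0],"roll":0},{"offset":[0,0,0],"roll":0}]'
python3 -m inch '[{"offset":[0,0,0],"roll":0},{"offset":[0,0,0],"roll":0},{"offset":[0,0,0],"roll":0},{"offset":[0,0,0],"roll":0},{"offset":[0,0,0],"roll":0}]' 36 15
python3 -m inch '[{"offset":[0,0,0],"roll":0},{"offset":[0,0,0],"roll":0},{"offset":[0,0,0],"roll":0},{"offset":[0,0,0],"roll":0},{"offset":[0,0,0],"roll":0}]'
```

```text
t: 10.05
eef_pos: [0.3725, -0.3019, 0.0651]
eef_rot: [180.0, -0.0, 178.3]
force: [0.4, -0.3, -1.0]
width: 1.003
gripper_force: 0.0
t: 10.45
eef_pos: [0.3722, -0.3027, 0.0285]
eef_rot: [180.0, -0.0, 178.2]
force: [1.8, 0.5, -0.0]
width: 1.001
gripper_force: 0.0
t: 10.95
eef_pos: [0.3715, -0.3031, 0.0287]
eef_rot: [-180.0, 0.0, 178.1]
force: [0.7, -0.3, -0.0]
width: 0.634
gripper_force: 0.0
t: 11.45
eef_pos: [0.3714, -0.3029, 0.0285]
eef_rot: [180.0, -0.0, 178.1]
force: [-0.3, 1.3, 1.3]
width: 0.471
gripper_force: 15.0
```

```bash
python3 -m inch '[{"offset":[0,0,-0.5],"roll":0},{"offset":[0,0,-0.9],"roll":0},{"offset":[0,0,-0.9],"roll":0}]'
python3 -m inch '[{"offset":[-0.84,0.16,0],"roll":0},{"offset":[-0.84,0.16,0],"roll":0},{"offset":[-0.84,0.16,0],"roll":0},{"offset":[-0.84,0.16,0],"roll":0},{"offset":[-0.84,0.16,0],"roll":0}]'
python3 -m inch '[{"offset":[-0.84,0.16,0],"roll":0},{"offset":[0,0,0],"roll":0},{"offset":[0,0,0],"roll":0},{"offset":[0,0,0],"roll":0},{"offset":[0,0,0],"roll":0}]'
python3 - <<'E'
from h import *
for n in('top','side'):
    p,d=cams.capture(n);cv2.imwrite(f'pics/{n}4.png',p[:,:,::-1])
a=cv2.imread('pics/top4.png')[100:280,360:540];b=cv2.imread('pics/side4.png')[110:290,330:510];cv2.imwrite('pics/v4.png',cv2.resize(np.hstack([a,b]),None,fx=2.2,fy=2.2))
E
```

```text
t: 11.75
eef_pos: [0.3706, -0.3029, 0.1209]
eef_rot: [180.0, -0.1, 178.1]
force: [1.0, 0.0, -1.3]
width: 0.468
gripper_force: 15.0
t: 12.25
eef_pos: [0.5414, -0.2764, 0.1201]
eef_rot: [-180.0, -0.0, 178.1]
force: [0.3, 0.7, -1.2]
width: 0.472
gripper_force: 15.0
t: 12.75
eef_pos: [0.5727, -0.2722, 0.1205]
eef_rot: [180.0, -0.0, 178.0]
force: [-0.6, 0.6, -1.4]
width: 0.478
gripper_force: 15.0
```

View pics/v4.png

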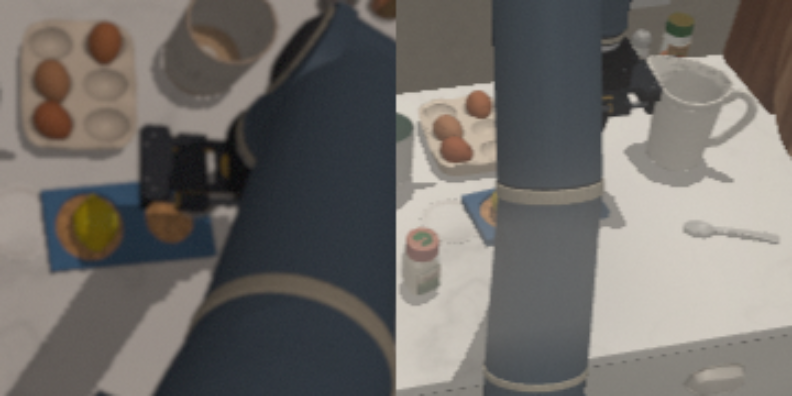

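The gripper holds the shaker over the small well, at about (180,190) in the left half. The lemon is still seated.

```bash
python3 -m inch '[{"offset":[-0.03,0,0.7],"roll":0},{"offset":[0,0,0.6],"roll":0},{"offset":[0,0,0.4],"roll":0},{"offset":[0,0,0.25],"roll":0},{"offset":[0,0,0.1],"roll":0}]'
python3 -m inch '[{"offset":[0,0,0],"roll":0},{"offset":[0,0,0.05],"roll":0},{"offset":[0,0,0],"roll":0}]'
python3 -m inch '[{"offset":[0,0,0.04],"roll":0},{"offset":[0,0,0],"roll":0}]'
```

```text
t: 13.35
eef_pos: [0.575, -0.2715, 0.0377]
eef_rot: [180.0, -0.1, 178.1]
force: [0.1, 0.5, -0.6]
width: 0.475
gripper_force: 15.0
t: 13.65
eef_pos: [0.5759, -0.2717, 0.0372]
eef_rot: [-180.0, 0.1, 178.1]
force: [0.4, 0.1, -0.5]
width: 0.469
gripper_force: 15.0
t: 13.85
eef_pos: [0.5755, -0.2714, 0.0351]
eef_rot: [180.0, 0.0, 178.1]
force: [-0.6, -0.4, -1.5]
width: 0.465
gripper_force: 15.0
```

```bash
python3 -m inch '[{"offset":[0,0,0.03],"roll":0},{"offset":[0,0,0],"roll":0}]'
python3 -m inch '[{"offset":[0,0,0],"roll":0},{"offset":[0,0,0],"roll":0},{"offset":[0,0,0],"roll":0},{"offset":[0,0,0],"roll":0}]' 56
python3 -m inch '[{"offset":[0,0,-0.3],"roll":0},{"offset":[0,0,-0.6],"roll":0},{"offset":[0,0,-0.8],"roll":0},{"offset":[0,0,-0.9],"roll":0},{"offset":[0,0,-0.9],"roll":0}]'
python3 -m inch '[{"offset":[0,0,-0.9],"roll":0},{"offset":[0,0,-0.3],"roll":0},{"offset":[0,0,0],"roll":0}]' 87
```

```text
t: 14.05
eef_pos: [0.5757, -0.2715, 0.0345]
eef_rot: [180.0, 0.0, 178.1]
force: [-1.5, -0.0, 4.8]
width: 0.472
gripper_force: 15.0
t: 14.45
eef_pos: [0.5753, -0.2714, 0.0335]
eef_rot: [180.0, -0.0, 178.1]
force: [0.4, -0.7, 0.6]
width: 0.631
gripper_force: 0.0
t: 14.95
eef_pos: [0.5752, -0.2716, 0.1758]
eef_rot: [-180.0, 0.0, 178.1]
force: [0.4, 0.0, 0.4]
width: 0.645
gripper_force: 0.0
t: 15.25
eef_pos: [0.5763, -0.2722, 0.2243]
eef_rot: [-179.9, 0.3, 178.1]
force: [-0.3, -0.1, -0.2]
width: 0.834
gripper_force: 0.0
```

```bash
python3 -m inch '[{"offset":[0.25,0.97,0],"roll":0},{"offset":[0.25,0.97,0],"roll":0},{"offset":[0.25,0.97,0],"roll":0},{"offset":[0.25,0.97,0],"roll":0},{"offset":[0.25,0.97,0],"roll":0}]'
python3 -m inch '[{"offset":[0.25,0.97,0],"roll":0},{"offset":[0.25,0.97,0],"roll":0},{"offset":[0.25,0.97,0],"roll":0},{"offset":[0.25,0.97,0],"roll":0},{"offset":[0.25,0.97,0],"roll":0}]'
python3 -m inch '[{"offset":[0.25,0.97,0],"roll":0},{"offset":[0.25,0.97,0],"roll":0},{"offset":[0.61,0.48,0],"roll":0},{"offset":[0.61,0.48,0],"roll":0}]'
python3 -m inch '[{"offset":[0.61,0.48,0],"roll":0},{"offset":[0.61,0.48,0],"roll":0},{"offset":[0,0,0],"roll":6.2},{"offset":[0,0,0],"roll":6.2},{"offset":[0,0,0],"roll":6.2}]'
python3 -m inch '[{"offset":[0,0,0],"roll":0},{"offset":[0,0,0],"roll":0}]'
python3 - <<'E'
from h import *
for n in('top','side'):
    p,d=cams.capture(n);cv2.imwrite(f'pics/{n}5.png',p[:,:,::-1]);np.savez(f'{n}5.npz',p=p,d=d)
    if n=='top':
        P=cloud(n,d); q=P[(np.hypot(P[...,0]-.574,P[...,1]+.272)<.04)&(P[...,2]>.078)];print((q.min(0)+q.max(0))/2,np.ptp(q,axis=0),q[:,2].max())
        q=P[(np.hypot(P[...,0]-.563,P[...,1]+.175)<.05)&(P[...,2]>.025)];print((q.min(0)+q.max(0))/2,np.ptp(q,axis=0),q[:,2].max())
a=cv2.imread('pics/top5.png')[100:300,170:490];b=cv2.imread('pics/side5.png')[120:320,170:490];cv2.imwrite('pics/v5.png',cv2.resize(np.vstack([a,b]),None,fx=1.5,fy=1.5))
E
```

```text
t: 15.75
eef_pos: [0.53, -0.0741, 0.2197]
eef_rot: [180.0, -0.2, 178.1]
force: [0.3, -0.1, 0.1]
width: 0.997
gripper_force: 0.0
t: 16.25
eef_pos: [0.4864, 0.1209, 0.2199]
eef_rot: [-179.9, -0.2, 178.1]
force: [0.8, -0.2, 0.1]
width: 1.001
gripper_force: 0.0
t: 16.65
eef_pos: [0.4213, 0.2387, 0.2196]
eef_rot: [-179.9, -0.2, 178.2]
force: [-0.8, -0.1, 0.8]
width: 1.007
gripper_force: 0.0
t: 17.15
eef_pos: [0.3745, 0.2773, 0.2199]
eef_rot: [-179.8, -0.1, 159.3]
force: [-0.2, 0.3, 0.3]
width: 1.0
gripper_force: 0.0
t: 17.35
eef_pos: [0.3752, 0.2774, 0.2206]
eef_rot: [-179.9, -0.1, 159.6]
force: [-0.3, 0.2, 0.2]
width: 0.999
gripper_force: 0.0
[ 0.57467889 -0.27428784  0.08877027] [0.03316098 0.03427654 0.02127117] 0.09940585284224934
[ 0.56328449 -0.17497285  0.04453433] [0.06801121 0.04876134 0.0328671 ] 0.06096788444697676
```

View pics/v5.png

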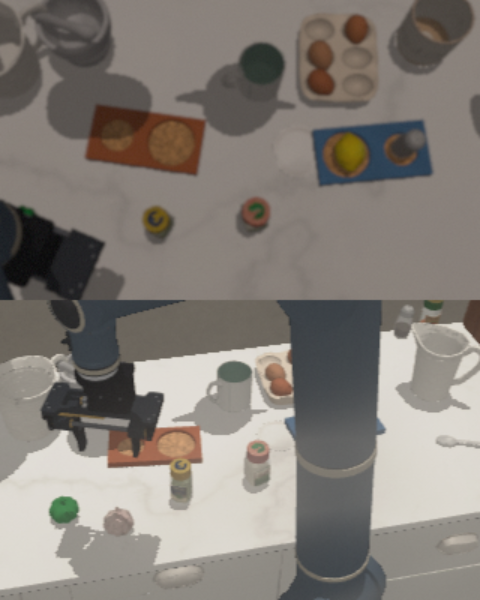

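The fish kit is done: lemon at (350,153) and shaker upright at (408,145) in the upper half. The pink garlic is at (118,522) in the lower half, clear of the green bulb at (64,510), and I'll descend on it.

```bash
python3 -m inch '[{"offset":[0.02,0.06,0.9],"roll":0},{"offset":[0,0,0.9],"roll":0},{"offset":[0,0,0.8],"roll":0},{"offset":[0,0,0.8],"roll":0},{"offset":[0,0,0.6],"roll":0}]'
python3 -m inch '[{"offset":[0,0,0.5],"roll":0},{"offset":[0,0,0.4],"roll":0},{"offset":[0,0,0.25],"roll":0},{"offset":[0,0,0.12],"roll":0},{"offset":[0,0,0],"roll":0}]'
python3 -m inch '[{"offset":[0,0,0],"roll":0},{"offset":[0,0,0],"roll":0},{"offset":[0,0,0],"roll":0},{"offset":[0,0,0],"roll":0},{"offset":[0,0,0],"roll":0}]' 50 12
python3 -m inch '[{"offset":[0,0,0],"roll":0},{"offset":[0,0,0],"roll":0},{"offset":[0,0,0],"roll":0},{"offset":[0,0,0],"roll":0}]'
```

```text
t: 17.95
eef_pos: [0.3753, 0.2798, 0.0598]
eef_rot: [-179.9, -0.1, 159.6]
force: [0.8, -0.3, -0.8]
width: 1.0
gripper_force: 0.0
t: 18.45
eef_pos: [0.3759, 0.2803, 0.0107]
eef_rot: [-180.0, -0.0, 159.5]
force: [0.5, -0.4, 0.0]
width: 0.998
gripper_force: 0.0
t: 18.95
eef_pos: [0.3761, 0.2806, 0.0112]
eef_rot: [180.0, 0.0, 159.5]
force: [0.2, -0.7, 2.3]
width: 0.643
gripper_force: 12.1
t: 19.35
eef_pos: [0.3761, 0.2806, 0.0112]
eef_rot: [180.0, 0.0, 159.5]
force: [-0.9, -0.5, 5.3]
width: 0.639
gripper_force: 12.0
```

```bash
python3 -m inch '[{"offset":[0,0,-0.4],"roll":0},{"offset":[0,0,-0.8],"roll":0},{"offset":[0,0,-0.9],"roll":0},{"offset":[0,0,-0.9],"roll":0},{"offset":[0,0,-0.4],"roll":0}]'
python3 -m inch '[{"offset":[-0.85,-0.24,0],"roll":0},{"offset":[-0.85,-0.24,0],"roll":0},{"offset":[-0.85,-0.24,0],"roll":0},{"offset":[-0.85,-0.24,0],"roll":0},{"offset":[-0.85,-0.24,0],"roll":0}]'
python3 -m inch '[{"offset":[-0.85,-0.24,0],"roll":0},{"offset":[-0.85,-0.24,0],"roll":0},{"offset":[0,0,0],"roll":0},{"offset":[0,0,0],"roll":0},{"offset":[0,0,0],"roll":0}]'
python3 - <<'E'
from h import *
for n in('top','side'):
    p,d=cams.capture(n);cv2.imwrite(f'pics/{n}6.png',p[:,:,::-1])
a=cv2.imread('pics/top6.png')[100:300,170:400];b=cv2.imread('pics/side6.png')[110:310,170:400];cv2.imwrite('pics/v6.png',cv2.resize(np.hstack([a,b]),None,fx=1.7,fy=1.7))
E
```

```text
t: 19.85
eef_pos: [0.3771, 0.2812, 0.1496]
eef_rot: [179.8, 0.1, 159.5]
force: [0.5, 0.2, 0.3]
width: 0.641
gripper_force: 12.0
t: 20.35
eef_pos: [0.5191, 0.1749, 0.1464]
eef_rot: [-180.0, -0.0, 159.5]
force: [-0.5, 0.3, 0.2]
width: 0.641
gripper_force: 12.0
t: 20.85
eef_pos: [0.5741, 0.1351, 0.1463]
eef_rot: [-180.0, -0.1, 159.6]
force: [0.1, 0.4, -0.1]
width: 0.64
gripper_force: 12.0
```

View pics/v6.png

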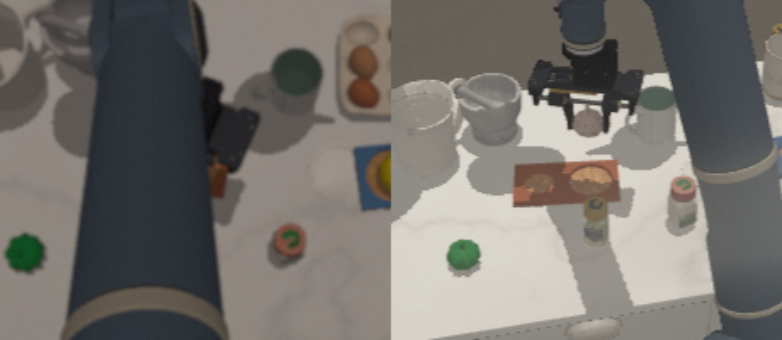

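The garlic is held root down, at (588,122), and the gold jar is untouched.

```bash
python3 -m inch '[{"offset":[-0.07,0.02,0.8],"roll":0},{"offset":[0,0,0.8],"roll":0},{"offset":[0,0,0.7],"roll":0},{"offset":[0,0,0.5],"roll":0},{"offset":[0,0,0.25],"roll":0}]'
python3 -m inch '[{"offset":[0,0,0],"roll":0},{"offset":[0,0,0.1],"roll":0},{"offset":[0,0,0],"roll":0}]'
python3 -m inch '[{"offset":[0,0,0.04],"roll":0},{"offset":[0,0,0],"roll":0}]'
```

```text
t: 21.45
eef_pos: [0.5764, 0.1347, 0.0231]
eef_rot: [-179.9, -0.2, 159.6]
force: [-0.3, 0.7, -0.0]
width: 0.639
gripper_force: 12.0
t: 21.75
eef_pos: [0.5788, 0.1342, 0.0217]
eef_rot: [179.9, 0.1, 159.5]
force: [0.0, -0.1, 0.2]
width: 0.639
gripper_force: 12.0
t: 21.95
eef_pos: [0.5786, 0.134, 0.0198]
eef_rot: [180.0, 0.0, 159.5]
force: [-0.5, -0.3, 0.1]
width: 0.642
gripper_force: 12.0
```

```bash
python3 -m inch '[{"offset":[0.02,0,0.04],"roll":0},{"offset":[0,0,0],"roll":0}]'
python3 -m inch '[{"offset":[0,0,0.03],"roll":0},{"offset":[0,0,0],"roll":0}]'
```

```text
t: 22.15
eef_pos: [0.5773, 0.1342, 0.0177]
eef_rot: [180.0, -0.0, 159.5]
force: [0.7, -0.6, -0.4]
width: 0.647
gripper_force: 12.0
t: 22.35
eef_pos: [0.5776, 0.1342, 0.0172]
eef_rot: [180.0, -0.0, 159.5]
force: [-3.3, -0.1, 4.7]
width: 0.643
gripper_force: 12.0
```

```bash
python3 -m inch '[{"offset":[0,0,-0.03],"roll":0},{"offset":[0,0,0],"roll":0},{"offset":[0,0,0],"roll":0},{"offset":[0,0,0],"roll":0}]' 68
python3 -m inch '[{"offset":[0,0,-0.2],"roll":0},{"offset":[0,0,-0.5],"roll":0},{"offset":[0,0,-0.9],"roll":0},{"offset":[0,0,-0.9],"roll":0},{"offset":[0,0,-0.9],"roll":0}]'
python3 -m inch '[{"offset":[0,0,-0.8],"roll":0},{"offset":[0,0,-0.4],"roll":0}]' 87
python3 -m inch '[{"offset":[0.35,-0.91,0],"roll":0},{"offset":[0.35,-0.91,0],"roll":0},{"offset":[0.35,-0.91,0],"roll":0},{"offset":[0.35,-0.91,0],"roll":0},{"offset":[0.35,-0.91,0],"roll":0}]'
python3 -m inch '[{"offset":[0,0,0],"roll":0},{"offset":[0,0,0],"roll":0},{"offset":[0,0,0],"roll":0}]'
python3 - <<'E'
from h import *
np.set_printoptions(precision=4,suppress=True)
for n in('top','side'):
    p,d=cams.capture(n);cv2.imwrite(f'pics/{n}7.png',p[:,:,::-1]);P=cloud(n,d)
    q=P[(np.hypot(P[...,0]-.577,P[...,1]-.135)<.05)&(P[...,2]>.022)&(P[...,2]<.1)]
    if len(q)>9: print(n,'garlic',len(q),(q.min(0)+q.max(0))/2,np.ptp(q,axis=0),q[:,2].max())
a=cv2.imread('pics/top7.png')[100:300,170:400];b=cv2.imread('pics/side7.png')[110:310,170:400];cv2.imwrite('pics/v7.png',cv2.resize(np.hstack([a,b]),None,fx=1.7,fy=1.7))
E
```

```text
t: 22.75
eef_pos: [0.5775, 0.1341, 0.0176]
eef_rot: [-180.0, -0.0, 159.5]
force: [1.0, -0.2, 0.3]
width: 0.775
gripper_force: 0.0
t: 23.25
eef_pos: [0.5774, 0.134, 0.1556]
eef_rot: [180.0, 0.0, 159.5]
force: [-0.1, 0.0, 0.5]
width: 0.78
gripper_force: 0.0
t: 23.45
eef_pos: [0.5789, 0.1343, 0.2057]
eef_rot: [179.8, 0.2, 159.5]
force: [0.9, -0.2, 0.2]
width: 0.889
gripper_force: 0.0
t: 23.95
eef_pos: [0.447, -0.013, 0.2022]
eef_rot: [180.0, 0.0, 159.5]
force: [0.6, -1.2, 0.2]
width: 0.996
gripper_force: 0.0
t: 24.25
eef_pos: [0.4491, -0.0109, 0.2022]
eef_rot: [179.9, 0.1, 159.6]
force: [-0.9, -0.7, -1.3]
width: 1.0
gripper_force: 0.0
top garlic 365 [0.5778 0.1325 0.0445] [0.0577 0.0576 0.0407] 0.06481243329686659
side garlic 219 [0.5715 0.1342 0.0448] [0.0564 0.0563 0.0453] 0.06740175262559323
```

View pics/v7.png

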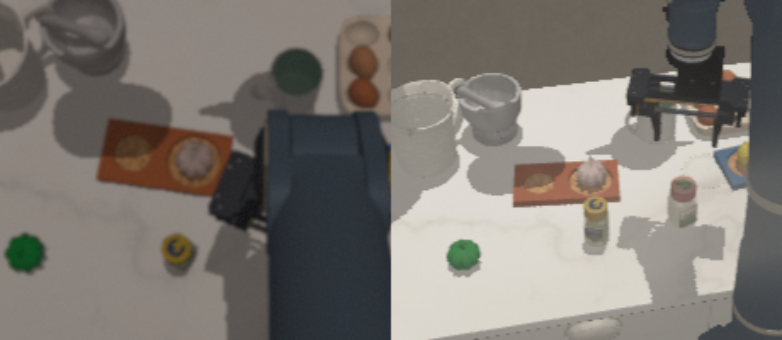

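The garlic is upright in the red tray's big well, tip up at (592,165). The gripper is over the red-lid jar at (683,200).

```bash
python3 -m inch '[{"offset":[0,0,0.8],"roll":0},{"offset":[0,0,0.7],"roll":0},{"offset":[0,0,0.6],"roll":0},{"offset":[0,0,0.6],"roll":0},{"offset":[0,0,0.5],"roll":0}]'
python3 -m inch '[{"offset":[0,0,0.5],"roll":0},{"offset":[0,0,0.4],"roll":0},{"offset":[0,0,0],"roll":0},{"offset":[0,0,0],"roll":0}]'
python3 -m inch '[{"offset":[0,0,0],"roll":0},{"offset":[0,0,0],"roll":0},{"offset":[0,0,0],"roll":0},{"offset":[0,0,0],"roll":0},{"offset":[0,0,0],"roll":0}]' 38 15
python3 -m inch '[{"offset":[0,0,0],"roll":0},{"offset":[0,0,0],"roll":0},{"offset":[0,0,0],"roll":0},{"offset":[0,0,0],"roll":0},{"offset":[0,0,0],"roll":0}]'
```

```text
t: 24.85
eef_pos: [0.4485, -0.0109, 0.0722]
eef_rot: [-180.0, -0.1, 159.6]
force: [0.1, 0.2, -0.2]
width: 0.998
gripper_force: 0.0
t: 25.25
eef_pos: [0.4487, -0.0114, 0.0376]
eef_rot: [-180.0, -0.0, 159.6]
force: [-0.1, 0.2, 0.1]
width: 0.999
gripper_force: 0.0
t: 25.75
eef_pos: [0.4484, -0.0117, 0.038]
eef_rot: [180.0, 0.0, 159.5]
force: [0.4, 0.7, -0.0]
width: 0.629
gripper_force: 0.4
t: 26.25
eef_pos: [0.4484, -0.0117, 0.0379]
eef_rot: [180.0, 0.0, 159.5]
force: [-0.0, 1.0, 5.0]
width: 0.615
gripper_force: 15.0
```

The grip is 53.5 mm wide, against 47 mm across the flats, so it is near the jar's diagonal. I'll open, turn and regrip on the flats.

```bash
python3 -m inch '[{"offset":[0,0,0],"roll":0},{"offset":[0,0,0],"roll":0},{"offset":[0,0,0],"roll":0},{"offset":[0,0,0],"roll":0},{"offset":[0,0,0],"roll":0}]' 78
python3 -m inch '[{"offset":[0,0,0],"roll":-8.5},{"offset":[0,0,0],"roll":-8.5},{"offset":[0,0,0],"roll":-8.5},{"offset":[0,0,0],"roll":-8.5},{"offset":[0,0,0],"roll":-8.5}]'
python3 -m inch '[{"offset":[0,0,0],"roll":0},{"offset":[0,0,0],"roll":0},{"offset":[0,0,0],"roll":0},{"offset":[0,0,0],"roll":0},{"offset":[0,0,0],"roll":0}]' 38 15
python3 -m inch '[{"offset":[0,0,0],"roll":0},{"offset":[0,0,0],"roll":0},{"offset":[0,0,0],"roll":0},{"offset":[0,0,0],"roll":0},{"offset":[0,0,0],"roll":0}]'
```

```text
t: 26.75
eef_pos: [0.4481, -0.0118, 0.0376]
eef_rot: [-180.0, -0.0, 159.5]
force: [0.3, 0.3, -0.2]
width: 0.881
gripper_force: 0.0
t: 27.25
eef_pos: [0.4481, -0.0118, 0.0377]
eef_rot: [180.0, -0.0, -157.7]
force: [0.0, -0.9, 0.1]
width: 0.899
gripper_force: 0.0
t: 27.75
eef_pos: [0.4482, -0.0117, 0.0377]
eef_rot: [180.0, -0.0, -158.0]
force: [-0.3, -0.3, 0.2]
width: 0.535
gripper_force: 14.7
t: 28.25
eef_pos: [0.4482, -0.0118, 0.0377]
eef_rot: [180.0, -0.0, -158.0]
force: [-0.4, 0.3, -0.1]
width: 0.532
gripper_force: 14.6
```

The regrip is 46.3 mm wide, so it is on the flats.

```bash
python3 -m inch '[{"offset":[0,0,-0.4],"roll":0},{"offset":[0,0,-0.8],"roll":0},{"offset":[0,0,-0.9],"roll":0},{"offset":[0,0,-0.7],"roll":0}]'
python3 -m inch '[{"offset":[-0.69,0.54,0],"roll":0},{"offset":[-0.69,0.54,0],"roll":0},{"offset":[-0.69,0.54,0],"roll":0},{"offset":[-0.69,0.54,0],"roll":0}]'
python3 -m inch '[{"offset":[-0.69,0.54,0],"roll":0},{"offset":[-0.69,0.54,0],"roll":0},{"offset":[-0.69,0.54,0],"roll":0},{"offset":[-0.69,0.54,0],"roll":0}]'
python3 -m inch '[{"offset":[0,0,0],"roll":0},{"offset":[0,0,0],"roll":0},{"offset":[0,0,0],"roll":0}]'
python3 - <<'E'
from h import *
for n in('top','side'):
    p,d=cams.capture(n);cv2.imwrite(f'pics/{n}8.png',p[:,:,::-1])
a=cv2.imread('pics/top8.png')[100:300,170:400];b=cv2.imread('pics/side8.png')[90:290,170:400];cv2.imwrite('pics/v8.png',cv2.resize(np.hstack([a,b]),None,fx=1.7,fy=1.7))
E
```

```text
t: 28.65
eef_pos: [0.4484, -0.0119, 0.1514]
eef_rot: [-180.0, 0.1, -158.0]
force: [0.6, 0.5, -1.2]
width: 0.53
gripper_force: 14.6
t: 29.05
eef_pos: [0.5186, 0.1107, 0.1497]
eef_rot: [180.0, -0.0, -158.0]
force: [0.2, 0.2, -1.3]
width: 0.533
gripper_force: 14.6
t: 29.45
eef_pos: [0.5885, 0.2321, 0.1492]
eef_rot: [-180.0, -0.0, -158.0]
force: [0.5, 0.4, -1.3]
width: 0.532
gripper_force: 14.6
t: 29.75
eef_pos: [0.5877, 0.2294, 0.1493]
eef_rot: [-180.0, -0.1, -158.1]
force: [-0.6, -0.4, -1.0]
width: 0.53
gripper_force: 14.6
```

View pics/v8.png

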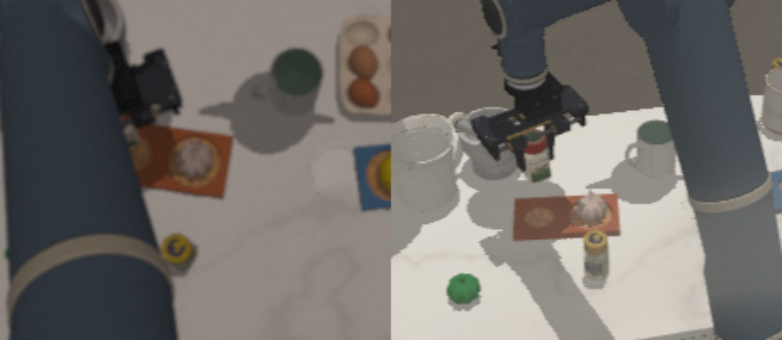

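The jar hangs upright in the grip at (537,158) above the small well. The pot, garlic and gold jar are clear of it.

```bash
python3 -m inch '[{"offset":[-0.06,0.04,0.8],"roll":0},{"offset":[0,0,0.7],"roll":0},{"offset":[0,0,0.5],"roll":0},{"offset":[0,0,0.3],"roll":0},{"offset":[0,0,0.2],"roll":0}]'
python3 -m inch '[{"offset":[0,0,0],"roll":0},{"offset":[0,0,0.06],"roll":0},{"offset":[0,0,0],"roll":0}]'
python3 -m inch '[{"offset":[0,0,0.03],"roll":0},{"offset":[0,0,0],"roll":0}]'
```

```text
t: 30.35
eef_pos: [0.5896, 0.2327, 0.0491]
eef_rot: [-180.0, -0.0, -158.1]
force: [-0.4, -0.1, -1.5]
width: 0.536
gripper_force: 14.6
t: 30.65
eef_pos: [0.5904, 0.2337, 0.0482]
eef_rot: [180.0, 0.1, -158.0]
force: [-1.1, -0.4, -1.5]
width: 0.533
gripper_force: 14.6
t: 30.85
eef_pos: [0.5901, 0.2337, 0.0466]
eef_rot: [180.0, 0.0, -158.0]
force: [-0.5, 1.1, -0.7]
width: 0.534
gripper_force: 14.6
```

```bash
python3 -m inch '[{"offset":[0,0,0.05],"roll":0},{"offset":[0,0,0],"roll":0}]'
python3 -m inch '[{"offset":[0,0,0.03],"roll":0},{"offset":[0,0,0],"roll":0}]'
```

```text
t: 31.05
eef_pos: [0.5897, 0.2335, 0.044]
eef_rot: [180.0, -0.0, -158.0]
force: [0.3, 1.0, -0.7]
width: 0.533
gripper_force: 14.6
t: 31.25
eef_pos: [0.5899, 0.2336, 0.0437]
eef_rot: [180.0, -0.0, -158.0]
force: [-3.3, -0.1, 3.5]
width: 0.535
gripper_force: 14.6
```

Contact with the floor of the well; release, rise and withdraw toward the front.

```bash
python3 -m inch '[{"offset":[0,0,0],"roll":0},{"offset":[0,0,0],"roll":0},{"offset":[0,0,0],"roll":0},{"offset":[0,0,0],"roll":0}]' 60
python3 -m inch '[{"offset":[0,0,-0.3],"roll":0},{"offset":[0,0,-0.6],"roll":0},{"offset":[0,0,-0.8],"roll":0},{"offset":[0,0,-0.9],"roll":0},{"offset":[0,0,-0.9],"roll":0}]'
python3 -m inch '[{"offset":[0,0,-0.9],"roll":0},{"offset":[0,0,-0.5],"roll":0}]'
python3 -m inch '[{"offset":[0.2,0.9,0],"roll":0},{"offset":[0.4,0.8,0],"roll":0},{"offset":[0.4,0.8,0],"roll":0},{"offset":[0.4,0.8,0],"roll":0},{"offset":[0.4,0.8,0],"roll":0}]'
python3 -m inch '[{"offset":[0.4,0.8,0],"roll":0},{"offset":[0.4,0.8,0],"roll":0},{"offset":[0,0,0],"roll":0},{"offset":[0,0,0],"roll":0}]'
python3 - <<'E'
from h import *
np.set_printoptions(precision=4,suppress=True)
for n in('top','side'):
    p,d=cams.capture(n);cv2.imwrite(f'pics/{n}9.png',p[:,:,::-1]);P=cloud(n,d)
    for o,c,z in [('jar',(.589,.232),.075),('gold',(.432,.147),.08),('garlic',(.577,.134),.022),('shaker',(.574,-.273),.075),('lemon',(.563,-.175),.022)]:
        q=P[(np.hypot(P[...,0]-c[0],P[...,1]-c[1])<.045)&(P[...,2]>z)&(P[...,2]<.13)]
        if len(q)>9: print(n,o,(q.min(0)+q.max(0))/2,np.ptp(q,axis=0),q[:,2].max())
a=cv2.imread('pics/top9.png')[90:310,170:490];b=cv2.imread('pics/side9.png')[110:330,170:490];cv2.imwrite('pics/v9.png',cv2.resize(np.vstack([a,b]),None,fx=1.35,fy=1.35))
E
```

```text
t: 31.65
eef_pos: [0.5898, 0.2335, 0.0427]
eef_rot: [180.0, -0.0, -158.0]
force: [1.3, 0.0, 0.6]
width: 0.683
gripper_force: 0.0
t: 32.15
eef_pos: [0.5897, 0.2334, 0.1851]
eef_rot: [180.0, 0.0, -158.0]
force: [0.2, 0.6, 1.0]
width: 0.691
gripper_force: 0.0
t: 32.35
eef_pos: [0.5911, 0.2339, 0.2436]
eef_rot: [180.0, 0.3, -158.0]
force: [0.3, -0.1, -0.4]
width: 0.689
gripper_force: 0.0
t: 32.85
eef_pos: [0.4605, 0.3594, 0.24]
eef_rot: [180.0, 0.1, -158.0]
force: [-0.3, 0.8, 0.8]
width: 0.691
gripper_force: 0.0
t: 33.25
eef_pos: [0.4075, 0.4065, 0.2398]
eef_rot: [180.0, 0.1, -157.9]
force: [1.2, -0.2, 0.1]
width: 0.691
gripper_force: 0.0
top jar [0.5887 0.231  0.0921] [0.0443 0.0452 0.0334] 0.10879177987464761
top gold [0.4321 0.1465 0.0912] [0.0415 0.0415 0.0218] 0.10207384110815187
top garlic [0.5776 0.1322 0.0451] [0.0589 0.0568 0.0419] 0.0660561142438818
top shaker [ 0.5746 -0.274   0.087 ] [0.0336 0.0338 0.0235] 0.09873236013042552
top lemon [ 0.5626 -0.1753  0.0452] [0.0687 0.0496 0.0309] 0.06061357723331218
side jar [0.5872 0.2349 0.0913] [0.0484 0.0467 0.0323] 0.10748102429431716
side gold [0.4316 0.1488 0.0906] [0.0453 0.0399 0.0197] 0.10043231611757886
side garlic [0.5716 0.1342 0.0416] [0.0559 0.0558 0.038 ] 0.060627010680347926
side shaker [ 0.5701 -0.2712  0.0867] [0.0331 0.0328 0.0222] 0.09781473273677599
```

View pics/v9.png

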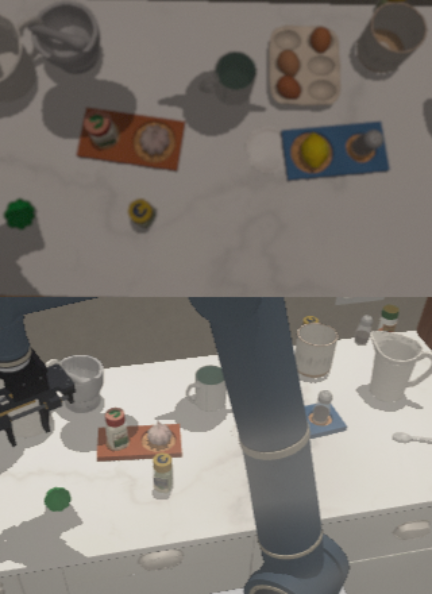

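All four items are seated: jar at (100,128), garlic at (155,140), lemon at (315,152) and shaker at (368,145) in the top view. The gold jar at (141,211), the mug and the green bulb have not moved, and the arm is clear.

```bash
python3 -c "
from plant import arm
print(arm.finish_job())"
```

```text
the job is handed in; nothing more can be done
None
```

The job is handed in at about 33 s: the lemon and shaker are in the blue tray and the garlic and red-lid jar in the terracotta tray, each in its proper well, and the gold-lid jar, mug and green bulb were not moved.

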